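Tuck the last cover plate under the spring clip

TASK

One grey cover plate has been left lying on the bench. Tuck it under the sprung steel arm of the plate holder, on top of the pile of like plates, and slide it in until its far end comes up to the wooden back stop, lying flat, square and in line with the pile, with the arm pressing down on it. Keep the pile tidy and leave the other things on the bench where they are.

Things in the scene. Friction and masses are not known exactly. Their poses are not given: they have to be found in the camera images.
- plate: the loose grey plastic blank cover plate, alone on the bench and lying flat: 140 x 48 x 10 mm, about 0.08 kg (varies by a third or so); origin at the centre of its underside, x along its 140 mm length, y across its 48 mm width, z up. Both ends and both long sides are alike, so it may go in either end first.
- holder: plate holder fixed to the bench: wooden base board 90 mm wide (y), 12 mm thick, from x = -145 to +70 mm; upright wooden back stop 70 mm wide, top 58 mm above the bench; no side walls. Origin on the bench plane, mid-width, below the front face of the stop; x points from the open front to the stop (the way a plate slides in), z up. Three plates are piled on the board, lengthwise along x.
- seat (a point): where the origin of the loose plate (centre of its underside) belongs: centre of the top face of the pile, at holder x = -70.5, y = 0, z = 42 mm; axes as the holder's. The pile's ends stand 1 mm off the stop; the far end of a plate at the seat is 0.5 mm off it. Pile top reaches 70 mm to either side of the seat in x, 24 mm in y.
- clip: sprung stainless steel arm of the holder, a smooth slippery strip 36 mm wide, 3 mm thick; origin at its hinge pin 50 mm behind the stop's face, 68 mm above the bench. It runs forward (-x) over the stop, bends down to the nose, then flares up as a 24 degree lip. A plate slid in along the pile meets the lip 72 mm in front of the stop and wedges the arm up by about 0.1 rad, needing 4 to 10 N; it springs back by itself.
- nose (a point): point under the nose of the arm, where it presses on the pile, 40 mm in front of the stop: about 3 N on the pile, 4 N on a plate slid in.
- lip (a point): tip of the flared lip, the front end of the arm: 95 mm in front of the stop and 63 mm above the bench, so the open mouth under it is about 20 mm high; about 79 mm above the bench once a plate is in.
- pile0: grey plastic blank cover plate of the pile, 140 x 48 x 10 mm, 0.08 kg, loose, lying flat; origin at the centre of its underside, x along its 140 mm length, z up; the lowest
- pile1: grey plastic blank cover plate of the pile, 140 x 48 x 10 mm, 0.08 kg, loose, lying flat; origin at the centre of its underside, x along its 140 mm length, z up; the middle one
- pile2: grey plastic blank cover plate of the pile, 140 x 48 x 10 mm, 0.08 kg, loose, lying flat; origin at the centre of its underside, x along its 140 mm length, z up; the top one
- saucer: white ceramic saucer, 128 mm across, 17 mm high, loose; origin at the centre of its underside. To be left alone.
- switchbox: grey plastic switch box, 85 x 85 mm and 58 mm high, with a steel toggle on top up to 84 mm, loose; origin at the centre of its underside. To be left alone.
- hexset: steel hex drivers in a black case 100 (x) x 170 (y) x 22 mm with its lid standing open 105 mm high at +x, loose; origin at the centre of its underside. To be left alone.
Things that resemble listed ones, but are neither listed nor needed, are in the scene too. Leave any orange or purple look-alike of the plate alone. There is more than one size of the holder; the job needs the smaller.

How it is judged:
At the end, for the whole second after the job is handed in: The plate lies flat on the pile (underside 42 +-4 mm up), far end within 12 mm of the back stop, within 12 mm of the centre line and 0.14 rad of its direction, at rest, the arm pressing on it (over 0.8 N); the three pile plates are each within 12 mm and 0.15 rad of their places (x of plate in the frame of holder between -0.082 and -0.06 m and y of plate in the frame of holder between -0.012 and 0.012 m and z of plate in the frame of holder between 0.038 and 0.046 m and angle between the x axis of plate and the x axis of holder, either way round below 0.14 rad and angle between the z axis of plate and the z axis of holder, either way round below 0.08 rad and contact force between clip and plate above 0.8 N and linear speed of plate below 0.02 m/s and distance of each of pile0, pile1, pile2 from where it was at the start of the episode below 0.012 m and angle between the x axis of each of pile0, pile1, pile2 and the x axis of holder, either way round below 0.15 rad); the robot touches nothing.
It fails at once if the saucer is shifted by more than 20 mm (distance of saucer from where it was at the start of the episode above 0.02 m).
It fails at once if the switch box is shifted by more than 20 mm (distance of switchbox from where it was at the start of the episode above 0.02 m).
It fails at once if the hex driver set is shifted by more than 20 mm (distance of hexset from where it was at the start of the episode above 0.02 m).
It also fails if it takes over 45 s, if anything falls off the work surface, if the arm or the gripper's body presses on something with over 40 N, if the wrist force passes 120 N, or if a joint passes its speed limit or range.

ROBOT

A 6-joint arm with a two-finger parallel gripper is mounted at the origin on the work surface. World frame = base frame: x ahead of the robot, y to its left, z up, the work surface at z = 0. Lengths are in m, angles in rad, forces in N, time in s.
With the tool pointing down it reaches from about 0.3 to 0.775 m from the base axis. Payload 14.6 kg.
Tool frame: the origin (TCP) lies on the centre line of the jaws, within the pads' length; the fingertips stand 19 mm ahead of it and the grasp point (between the pads) is the TCP; y points along the fingers, x is the direction in which the jaws open and shut, and the axes are right-handed (so a half turn about y gives the same grasp; the last joint's range is limited). The gripper opens to 94 mm and grips with 3 to 60 N. Pads are 16 mm wide; open, the fingers measure 119 mm over their backs; the gripper's body (75 mm by 177 mm) begins 78 mm behind the grasp point.
Start: joints at [1.167, 0.3, 1.521, -0, 1.321, -0.067], TCP at [0.182, 0.519, 0.224] pointing down, gripper open.
Joint ranges: [-3.03, 3.03], [-0.79, 2.21], [0.23, 2.52], [-1.04, 4.18], [0, 3.07], [-2.55, 2.55]. Speed limits (rad/s): [2.22, 2.22, 2.57, 3.14, 3.14, 3.14].

INTERFACE

Orientations are given as [roll, pitch, yaw] about the fixed x, y, z axes, in that order (R = Rz(yaw) Ry(pitch) Rx(roll)).
In Python, from station import ctrl, optics gives the robot as it stands.
- The arm moves only by the tool jog_arm, never from a script. Its argument "targets" is a list of rows, each a list of 3 entries, a list of its own where there are three numbers: the finger opening in cm, from 0 to 9.4, then the shift along the tool's x, y, z in cm, then the turn about the tool's y in rad. A call has 1 to 10 rows; each row is the pose to reach, as a shift and turn from the pose commanded when the call began, along the tool's axes at that moment; what a row does not reach only later rows make up. A row lasts 1/10 s, in which the tool goes at most 50 mm and 8.59 degrees, less where a joint would pass 70% of its speed; a pose out of reach is approached as far as the arm can. A call with a gripper value outside its range is refused whole. The fingers move at their own pace and stop on an object; "grip_force" is the grip in N (left out, the last holds). Time passes only in rows, so rows that repeat a pose let the fingers close. It gives the time, the measured TCP pose, the force and the opening at its end, in the units of the state.
- ctrl.get_obs(): the state, without advancing time (a new reading comes with each control period).
- optics.camera(name): name is "side" or "top"; returns a dict with "img" (420x560x3 uint8, red, green, blue), "range_z" (420x560 float32, m along the optical axis (not along the pixel's ray), 0 where there is no reading), "camera_matrix" (3x3 intrinsics, pixels), "world_to_cam" (4x4, takes a point from world to camera coordinates). Camera axes: x right, y up, looking along -z (the intrinsics and any distortion apply to the point x, -y, -z); pixel columns grow to the right and rows downward; lengths in m; the calibration is good to about 2 mm. A picture is of the moment at which its call begins.
- ctrl.hand_in(): hands the job in, once; it reports no verdict.
The state is a dict: "time_s": time; "qpos": joint angles; "joint_vel": joint speeds; "tau": joint torques, N m; "ee_pos": TCP position; "eef_rot": TCP orientation; "force": force on the tool from outside, world axes, zero at the start; "moment": the same for the moment, N m; "grip_width": finger opening in m.
Only numpy, scipy, OpenCV 4.12 (cv2) and the standard library are available. Lean on these libraries where they do the work, as an engineer would, in place of code of your own. Each camera call takes 0.05 s, during which the arm holds its last target. There are 200 camera calls.

## Working session

There is one attempt and no reset: what is moved stays moved. The work goes in short steps, Python scripts to look and compute and a tool call to move; the robot and the scene stay as the last step left them, time stands still between calls to the robot, and variables do not carry over. Pictures are saved under pics/ and viewed, about 8 in all and at most 12, crops included, and the job is handed in when it is done.

Besides the shell and the picture viewer there is one more tool, called after "Request:" by a JSON object that holds its "op" and its "data". jog_arm: Moves the arm, as the interface text tells. Its arguments: {"type":"object","properties":{"targets":{"type":"array","items":{"type":"array"}},"grip_force":{"type":"number"}},"required":["targets"]}

```bash
mkdir -p pics
cat > h.py <<'E'
import numpy as np, cv2
from station import ctrl, optics
def snap(n):
    d=optics.camera(n); np.savez(f'{n}.npz',**d); return d
def load(n): return dict(np.load(f'{n}.npz'))
def world(d,u,v,z=None):
    """pixel -> world, by depth or on plane z"""
    K=d['camera_matrix'];T=np.linalg.inv(d['world_to_cam'])
    r=np.array([(u-K[0,2])/K[0,0],-(v-K[1,2])/K[1,1],-1.])
    w=T[:3,:3]@r;o=T[:3,3]
    s=d['range_z'][int(round(v)),int(round(u))] if z is None else (z-o[2])/w[2]
    return o+s*w
def pix(d,p):
    c=d['world_to_cam']@np.append(p,1);K=d['camera_matrix']
    return K[0,0]*c[0]/-c[2]+K[0,2], K[1,1]*-c[1]/-c[2]+K[1,2]
def save(img,n): cv2.imwrite(f'pics/{n}.png',cv2.cvtColor(np.ascontiguousarray(img),cv2.COLOR_RGB2BGR))
E
python3 - <<'E'
from h import *
a=snap('top');b=snap('side')
save(a['img'],'top0');save(b['img'],'side0')
print(ctrl.get_obs()); print([np.linalg.inv(d['world_to_cam'])[:3].round(3).tolist() for d in (a,b)],a['camera_matrix'],b['camera_matrix'],a.keys())
E
```

```text
{'time_s': 0.1, 'qpos': array([ 1.16736146e+00,  3.00416953e-01,  1.52150661e+00, -5.28039174e-05,
        1.32069217e+00, -6.66067577e-02]), 'joint_vel': array([-0.00042621, -0.00148169, -0.00098616, -0.00127712, -0.00028131,
       -0.00071644]), 'tau': array([ 2.08671430e-03, -5.32648766e+01, -3.53277862e+01,  7.09647755e-02,
        2.35229154e-02, -9.40340601e-05]), 'ee_pos': array([0.18170801, 0.51889391, 0.22394752]), 'eef_rot': array([-1.57077927e+00,  1.02421096e-03,  1.23398132e+00]), 'force': array([ 0.08868226,  0.0541766 , -0.30455186]), 'moment': array([ 0.01311332, -0.02060764,  0.02637198]), 'grip_width': 0.09417963930749694}
[[[-0.011, 0.998, -0.055, 0.421], [-1.0, -0.011, 0.005, 0.068], [0.004, 0.055, 0.998, 1.288]], [[-0.978, 0.128, -0.165, 0.303], [-0.209, -0.575, 0.791, 1.054], [0.006, 0.808, 0.589, 0.814]]] [[402.66035817   0.         288.9229278 ]
 [  0.         402.66035817 217.12108194]
 [  0.           0.           1.        ]] [[511.34961143   0.         276.82852589]
 [  0.         511.34961143 207.32548704]
 [  0.           0.           1.        ]] dict_keys(['img', 'range_z', 'camera_matrix', 'world_to_cam'])
```

View pics/top0.png

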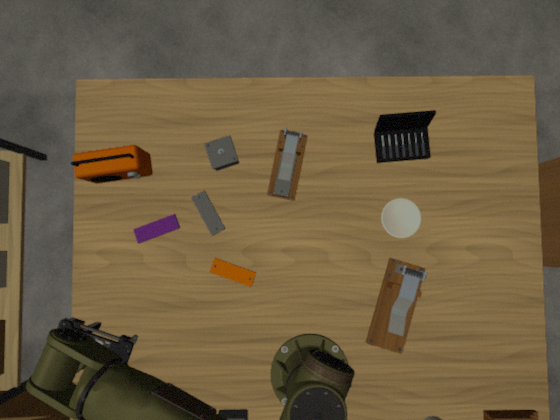

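View pics/side0.png

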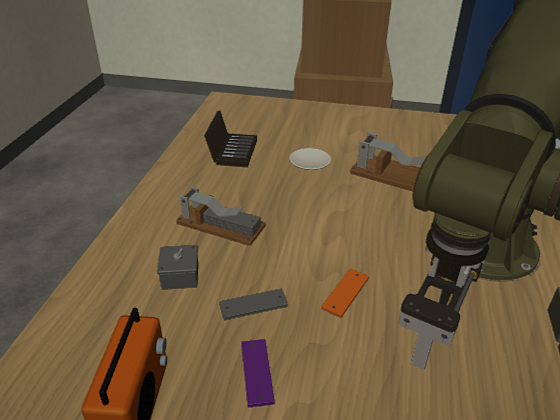

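The grey plate is at top (208,213). There are two holders. The one at (288,164) is smaller and carries the pile of grey plates, while the one at (397,305) is larger and empty. I'll confirm that in a crop and measure by depth.

Run:
```python
from h import *
a=load('top');b=load('side')
c1=cv2.resize(a['img'][120:245,180:320],None,fx=4,fy=4,interpolation=cv2.INTER_CUBIC)
c2=cv2.resize(b['img'][180:330,150:300],(500,500),interpolation=cv2.INTER_CUBIC)[:500]
c=np.zeros((500,800,3),np.uint8);c[:,:560]=c1;
save(c1,'crop_top');
def cloud(d):
    K=d['camera_matrix'];T=np.linalg.inv(d['world_to_cam']);v,u=np.mgrid[:420,:560];r=d['range_z']
    P=np.stack([(u-K[0,2])/K[0,0]*r,-(v-K[1,2])/K[1,1]*r,-r],-1)
    return P@T[:3,:3].T+T[:3,3]
def rect(P,n):
    (c,s,ang)=cv2.minAreaRect((P[:,:2]*1000).astype(np.float32)); bx=cv2.boxPoints((c,s,ang))
    e=[bx[1]-bx[0],bx[2]-bx[1]];L=max(e,key=np.linalg.norm)
    print(n,len(P),'c',np.round(c,1),'size',np.round(s,1),'yaw long',np.arctan2(L[1],L[0]).round(3),'z',np.median(P[:,2]).round(4), 'mean',P[:,:2].mean(0).round(4))
for d,n,bp,bh in ((a,'top',(185,185,230,240),(262,122,312,205)),(b,'side',(212,283,295,325),(170,180,270,245))):
    W=cloud(d);np.save(n+'W',W)
    def sub(bx): return W[bx[1]:bx[3],bx[0]:bx[2]].reshape(-1,3)
    P=sub(bp);print(n,'bench z',np.median(P[:,2])); rect(P[(P[:,2]>.006)&(P[:,2]<.016)],'plate')
    H=sub(bh); rect(H[(H[:,2]>.0085)&(H[:,2]<.016)],'board'); rect(H[(H[:,2]>.038)&(H[:,2]<.0455)],'piletop'); rect(H[(H[:,2]>.007)],'holder all')
```

```text
top bench z 0.0031023423513134585
plate 703 c [510.6 320.4] size [140.  172.2] yaw long -0.029 z 0.0113 mean [0.5076 0.3207]
board 672 c [661.6  77.3] size [122.7 220.4] yaw long -0.147 z 0.0131 mean [0.6514 0.0668]
piletop 292 c [650.4  73.6] size [ 63.7 186.1] yaw long -0.249 z 0.0429 mean [0.6046 0.0784]
holder all 1941 c [607.1  69.3] size [154.1 372.2] yaw long -0.014 z 0.0418 mean [0.653  0.0668]
side bench z -0.00019296234311516614
plate 1095 c [506.3 320.2] size [140.8  51.6] yaw long 0.482 z 0.0087 mean [0.5077 0.3215]
board 623 c [658.1  69.5] size [ 91.9 216.9] yaw long -0.184 z 0.0109 mean [0.6582 0.092 ]
piletop 518 c [656.   70.6] size [ 58.3 204.5] yaw long -0.135 z 0.0405 mean [0.6243 0.0801]
holder all 2540 c [449.7 495.5] size [ 220.6 1132.9] yaw long -1.121 z 0.0377 mean [0.6545 0.0915]
```

View pics/crop_top.png

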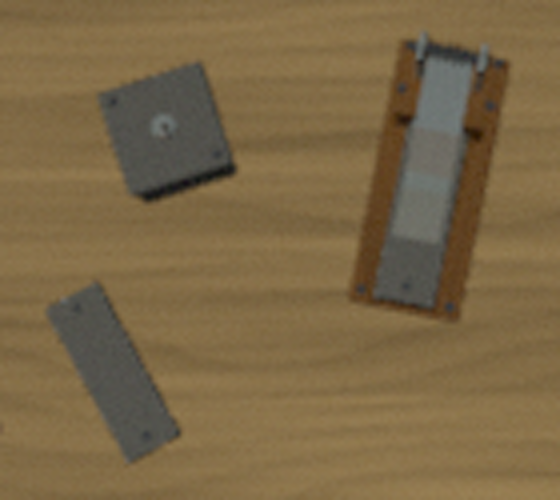

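The crop shows the grey plate at (208,213), with no colour, and the small holder with its grey pile, stop and steel arm at (288,164), opening towards the robot. Next I'll compute the holder pose from the board corners.

Run:
```python
from h import *
a=load('top');b=load('side')
f=lambda x,y,z:world(a,(x+.5)/4-.5+180,(y+.5)/4-.5+120,z)
q=[f(350,300,.012),f(460,320,.012),f(508,62,.012),f(403,40,.012)]
fl,fr,br,bl=q
print(np.round(q,4), np.linalg.norm(fl-fr),np.linalg.norm(bl-fl),np.linalg.norm(br-fr))
ax=(bl-fl+br-fr)[:2];yaw=np.arctan2(ax[1],ax[0]);u=np.array([np.cos(yaw),np.sin(yaw)])
mid=np.mean(q,0)[:2];o=mid+u*.0375;print('yaw',yaw,'origin',o)
# side: board by depth points between z
W=np.load('sideW.npy')[180:245,170:270].reshape(-1,3)
P=W[(W[:,2]>.0085)&(W[:,2]<.016)]; c,s,an=cv2.minAreaRect((P[:,:2]*1000).astype(np.float32));bx=cv2.boxPoints((c,s,an));print('side board corners',bx.round(1),an)
# plates: top pile & its visible front edges
R=np.array([[np.cos(yaw),np.sin(yaw)],[-np.sin(yaw),np.cos(yaw)]])
for n,sl in (('top',np.s_[122:205,262:312]),('side',np.s_[180:245,170:270])):
    W=np.load(n+'W.npy')[sl].reshape(-1,3);h=(W[:,:2]-o)@R.T
    m=(abs(W[:,2]-.042)<.004)&(h[:,0]<-.098)&(abs(h[:,1])<.04)
    print(n,'pile x,y 2..98%',np.percentile(h[m],[2,98],axis=0).round(4),m.sum())
    m=(W[:,2]>.055)&(abs(h[:,1])<.03); 
    for x in np.arange(-.1,.06,.01):
        k=m&(abs(h[:,0]-x)<.005)
        if k.sum()>3: print(' clip x %.3f z %.4f y %.4f'%(x,np.median(W[k,2]),np.median(h[k,1])),end=';')
    print()
d=[f(48,310,.01),f(98,282,.01),f(180,434,.01),f(131,463,.01)]
print('plate',np.mean(d,0),np.round(d,4),[np.arctan2(*(p-r)[1::-1]) for p,r in((d[0],d[3]),(d[1],d[2]))])
```

```text
[[0.5642 0.1296 0.012 ]
 [0.5473 0.0423 0.012 ]
 [0.7548 0.0012 0.012 ]
 [0.7736 0.0853 0.012 ]] 0.08898904797524892 0.21399935955249033 0.2115608982832226
yaw -0.2020086353263148 origin [0.69673909 0.05707288]
side board corners [[543.1  44.2]
 [756.3   4.4]
 [773.1  94.8]
 [559.9 134.5]] 79.4393539428711
top pile x,y 2..98% [[-0.1413 -0.0204]
 [-0.0992  0.026 ]] 187
 clip x -0.100 z 0.0651 y 0.0018; clip x -0.090 z 0.0635 y 0.0027; clip x -0.080 z 0.0590 y 0.0023; clip x -0.070 z 0.0563 y 0.0020; clip x -0.030 z 0.0587 y 0.0024; clip x -0.020 z 0.0624 y 0.0018; clip x -0.010 z 0.0707 y 0.0002; clip x -0.000 z 0.0690 y 0.0001; clip x 0.010 z 0.0696 y 0.0002; clip x 0.020 z 0.0709 y 0.0020; clip x 0.030 z 0.0711 y 0.0014; clip x 0.040 z 0.0717 y -0.0014; clip x 0.050 z 0.0748 y 0.0021;
side pile x,y 2..98% [[-0.1431 -0.0226]
 [-0.0998  0.0265]] 211
 clip x -0.100 z 0.0623 y 0.0038; clip x -0.090 z 0.0602 y 0.0034; clip x -0.080 z 0.0566 y 0.0021; clip x -0.030 z 0.0567 y 0.0001; clip x -0.020 z 0.0602 y 0.0026; clip x -0.010 z 0.0666 y -0.0001; clip x -0.000 z 0.0666 y 0.0074; clip x 0.010 z 0.0668 y 0.0083; clip x 0.020 z 0.0672 y 0.0019; clip x 0.030 z 0.0672 y 0.0008; clip x 0.040 z 0.0683 y 0.0042; clip x 0.050 z 0.0716 y 0.0069;
plate [0.50898165 0.31757014 0.01      ] [[0.5591 0.3702 0.01  ]
 [0.5811 0.3304 0.01  ]
 [0.4592 0.2654 0.01  ]
 [0.4366 0.3043 0.01  ]] [np.float64(0.49386621079080933), np.float64(0.4899245636691338)]
```

```bash
cat >> h.py <<'E'
def go(x,y,z,yaw):
    """shift (cm) and turn from the present pose to a world target, tool down"""
    from scipy.spatial.transform import Rotation as R
    o=ctrl.get_obs(); M=R.from_euler('xyz',o['eef_rot'])
    s=M.inv().apply(np.array([x,y,z])-o['ee_pos'])*100
    t=-(yaw-o['eef_rot'][2]); print('shift',s.round(2),'turn',round((t+np.pi)%(2*np.pi)-np.pi,3),'F',o['force'].round(1),'t',o['time_s'])
HO=np.array([.6958,.0598]);HY=-.193
def hold(x,y=0): c,s=np.cos(HY),np.sin(HY); return HO+[c*x-s*y,s*x+c*y]
E
python3 -c "
from h import *
go(.4567,.2914,.12,2.058)"
```

```text
shift [-12.37  10.41 -33.47] turn -0.824 F [ 0.1  0.1 -0.3] t 0.1
```

Request:
{"op": "jog_arm", "data": {"targets": [[9.0,[-12.4,10.4,-33.5],-0.824],[9.0,[-12.4,10.4,-33.5],-0.824],[9.0,[-12.4,10.4,-33.5],-0.824],[9.0,[-12.4,10.4,-33.5],-0.824],[9.0,[-12.4,10.4,-33.5],-0.824],[9.0,[-12.4,10.4,-33.5],-0.824],[9.0,[-12.4,10.4,-33.5],-0.824],[9.0,[-12.4,10.4,-33.5],-0.824],[9.0,[-12.4,10.4,-33.5],-0.824],[9.0,[-12.4,10.4,-33.5],-0.824]]}}

```text
time_s: 1.1
ee_pos: [0.4571, 0.2907, 0.1199]
eef_rot: [-1.569, -0.0, 2.056]
force: [0.2, 0.5, 0.5]
grip_width: 0.09
```

Request:
{"op": "jog_arm", "data": {"targets": [[9.0,[0,4,0],0],[9.0,[0,7,0],0],[9.0,[0,9,0],0],[9.0,[0,9.85,0],0],[9.0,[0,9.85,0],0],[9.0,[0,9.85,0],0]]}}

```text
time_s: 1.7
ee_pos: [0.4571, 0.2921, 0.0231]
eef_rot: [-1.572, -0.0, 2.059]
force: [-0.5, 0.3, 1.1]
grip_width: 0.0898
```

Run:
```python
from h import *
print(ctrl.get_obs()['ee_pos'],ctrl.get_obs()['force'])
b=snap('side');save(cv2.resize(b['img'][170:370,190:390],(600,600),interpolation=cv2.INTER_CUBIC),'low')
```

```text
[0.45712678 0.2920617  0.02308083] [-0.47144369  0.290488    1.07919545]
```

View pics/low.png

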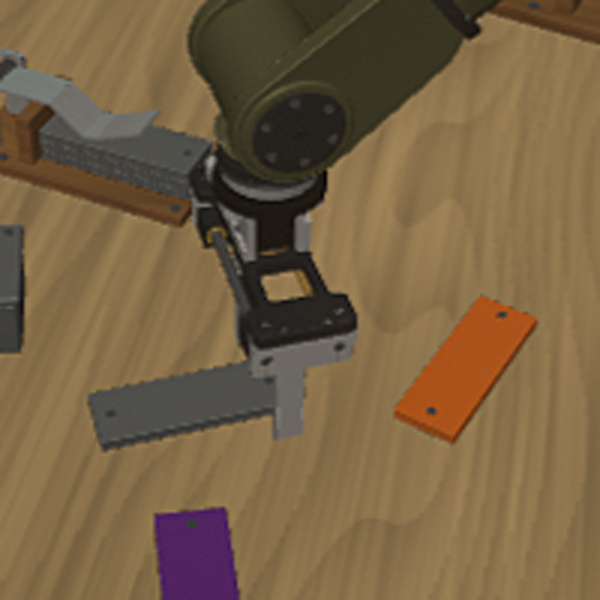

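The finger stands by the plate's near end at crop (288,400), which is as planned. I'll go 2 mm lower and grip.

Request:
{"op": "jog_arm", "data": {"targets": [[9.0,[0,0.2,0],0],[4.0,[0,0.2,0],0],[4.0,[0,0.2,0],0],[4.0,[0,0.2,0],0],[4.0,[0,0.2,0],0],[4.0,[0,0.2,0],0],[4.0,[0,0.2,0],0],[4.0,[0,0.2,0],0],[4.0,[0,0.2,0],0],[4.0,[0,0.2,0],0]], "grip_force": 40}}

```text
time_s: 2.75
ee_pos: [0.4569, 0.2913, 0.0199]
eef_rot: [-1.571, 0.0, 2.058]
force: [0.9, -0.3, -0.3]
grip_width: 0.0478
```

Request:
{"op": "jog_arm", "data": {"targets": [[4.0,[0,-2,0],0],[4.0,[0,-6,0],0],[4.0,[0,-10,0],0],[4.0,[0,-10,0],0],[4.0,[0,-10,0],0]]}}

```text
time_s: 3.25
ee_pos: [0.457, 0.2914, 0.1202]
eef_rot: [-1.572, -0.0, 2.058]
force: [-0.1, -0.0, -1.3]
grip_width: 0.0474
```

Run:
```python
from h import *
p=hold(-.225);print(p); go(p[0],p[1],.12,1.378)
b=snap('side');save(cv2.resize(b['img'][120:320,190:390],(600,600),interpolation=cv2.INTER_CUBIC),'lift')
```

```text
[0.47497752 0.10295591]
shift [-1.749e+01  1.000e-02  7.230e+00] turn 0.68 F [-0.1 -0.  -1.3] t 3.25
```

View pics/lift.png

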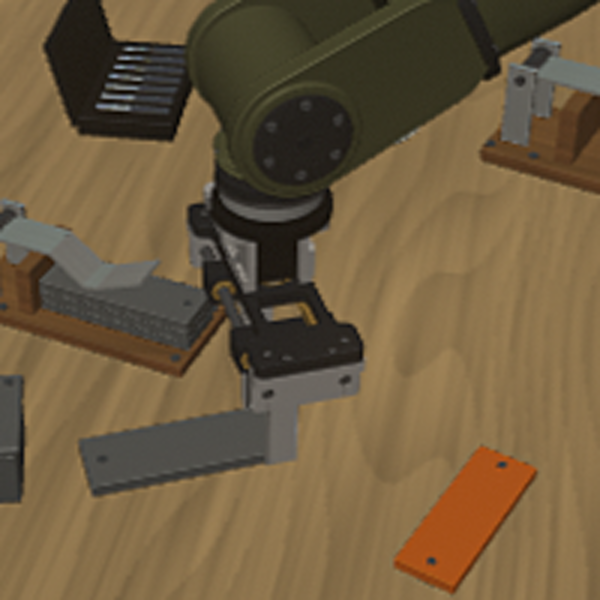

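The plate is held level at its near end, spanning crop (80,440) to (290,460). I'll move to a stand-off in front of the holder (grasp at holder x=-0.25), staying high.

```bash
python3 -c "
from h import *
p=hold(-.25);go(p[0],p[1],.12,1.378)"
```

```text
shift [-15.92  -0.08   9.12] turn 0.68 F [-0.7  0.1 -1.3] t 3.3
```

Request:
{"op": "jog_arm", "data": {"targets": [[4.0,[-3,0,1.7],0.1],[4.0,[-6,0,3.4],0.24],[4.0,[-9,0,5.1],0.38],[4.0,[-12,0,6.8],0.52],[4.0,[-14.5,0,8.3],0.62],[4.0,[-15.9,0,9.1],0.68],[4.0,[-15.9,0,9.1],0.68],[4.0,[-15.9,0,9.1],0.68],[4.0,[-15.9,0,9.1],0.68]]}}

```text
time_s: 4.2
ee_pos: [0.4508, 0.109, 0.1194]
eef_rot: [-1.57, 0.0, 1.38]
force: [0.2, 0.3, -1.1]
grip_width: 0.0477
```

Run:
```python
from h import *
b=snap('side');t=snap('top')
o=ctrl.get_obs();print(o['ee_pos'],o['eef_rot'],o['force'],o['grip_width'])
p=np.hstack([cv2.resize(b['img'][160:290,170:330],(480,390),interpolation=cv2.INTER_CUBIC),cv2.resize(t['img'][120:250,240:340],(300,390),interpolation=cv2.INTER_CUBIC)])
save(p,'pre')
```

```text
[0.45084652 0.10896796 0.11962122] [-1.57026093e+00  1.43803061e-04  1.37983568e+00] [ 0.52808097  0.25062387 -0.91830488] 0.04738826389777055
```

View pics/pre.png

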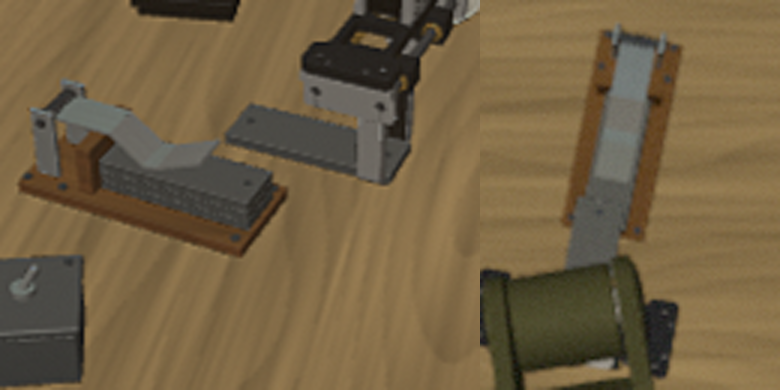

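Side half of the picture: the plate is in front of the mouth, with its front end at crop (235,130). The finger at (370,150) sits a little in from the rear end. I'll measure the plate's pose in the holder frame by depth.

```bash
cat >> h.py <<'E'
def cloud(d):
    K=d['camera_matrix'];T=np.linalg.inv(d['world_to_cam']);v,u=np.mgrid[:420,:560];r=d['range_z']
    P=np.stack([(u-K[0,2])/K[0,0]*r,-(v-K[1,2])/K[1,1]*r,-r],-1)
    return P@T[:3,:3].T+T[:3,3]
def toH(W):
    c,s=np.cos(HY),np.sin(HY);D=W[...,:2]-HO
    return np.stack([c*D[...,0]+s*D[...,1],-s*D[...,0]+c*D[...,1],W[...,2]],-1)
def report(zlo,zhi,xlo,xhi):
    for n in('side','top'):
        d=load(n);h=toH(cloud(d)).reshape(-1,3);ok=d['range_z'].ravel()>0
        m=ok&(h[:,2]>zlo)&(h[:,2]<zhi)&(h[:,0]>xlo)&(h[:,0]<xhi)&(abs(h[:,1])<.045);P=h[m]
        if len(P)<20: print(n,len(P));continue
        print(n,len(P),'x %.4f %.4f'%tuple(np.percentile(P[:,0],[1,99])),'z',np.median(P[:,2]).round(4))
        for x in np.arange(xlo+.01,xhi,.02):
            k=abs(P[:,0]-x)<.01
            if k.sum()>15: print('  x %.3f y %.4f..%.4f z %.4f'%(x,*np.percentile(P[k,1],[3,97]),np.median(P[k,2])))
E
python3 - <<'E'
from h import *
print('held'); report(.105,.118,-.30,-.08)
print('pile'); report(.038,.047,-.15,-.09)
E
```

```text
held
side 646 x -0.2633 -0.1257 z 0.1076
  x -0.270 y -0.0195..0.0350 z 0.1087
  x -0.250 y -0.0277..0.0388 z 0.1093
  x -0.230 y -0.0053..0.0262 z 0.1079
  x -0.210 y -0.0177..0.0283 z 0.1076
  x -0.190 y -0.0199..0.0278 z 0.1076
  x -0.170 y -0.0190..0.0276 z 0.1073
  x -0.150 y -0.0189..0.0264 z 0.1069
  x -0.130 y -0.0183..0.0263 z 0.1067
top 360 x -0.1928 -0.1238 z 0.1104
  x -0.190 y -0.0185..0.0277 z 0.1101
  x -0.170 y -0.0173..0.0265 z 0.1107
  x -0.150 y -0.0179..0.0264 z 0.1104
  x -0.130 y -0.0173..0.0271 z 0.1102
pile
side 238 x -0.1421 -0.0905 z 0.0402
  x -0.140 y -0.0217..0.0229 z 0.0404
  x -0.120 y -0.0239..0.0240 z 0.0400
  x -0.100 y -0.0214..0.0234 z 0.0405
top 113 x -0.1323 -0.0920 z 0.0432
  x -0.120 y -0.0220..0.0201 z 0.0439
  x -0.100 y -0.0214..0.0230 z 0.0432
```

The plate sits about 4.5 mm to +y of the pile. I'll correct that and lower it to about 1.5 mm above the pile top.

Request:
{"op": "jog_arm", "data": {"targets": [[4.0,[-0.45,2,0],0],[4.0,[-0.45,4,0],0],[4.0,[-0.45,5,0],0],[4.0,[-0.45,5.5,0],0],[4.0,[-0.45,5.5,0],0],[4.0,[-0.45,5.5,0],0]]}}

```text
time_s: 4.9
ee_pos: [0.4505, 0.104, 0.0655]
eef_rot: [-1.572, -0.0, 1.378]
force: [-0.4, -0.2, -1.7]
grip_width: 0.0473
```

Run:
```python
from h import *
b=snap('side');t=snap('top')
o=ctrl.get_obs();print(o['ee_pos'],o['force'])
report(.046,.058,-.26,-.10)
save(cv2.resize(b['img'][170:280,170:330],(800,550),interpolation=cv2.INTER_CUBIC),'mouth')
```

```text
[0.45050092 0.10395131 0.06561009] [ 0.63516185  0.63524273 -1.05737872]
side 676 x -0.2593 -0.1248 z 0.0532
  x -0.250 y -0.0306..0.0322 z 0.0533
  x -0.230 y -0.0093..0.0237 z 0.0526
  x -0.210 y -0.0245..0.0234 z 0.0534
  x -0.190 y -0.0230..0.0229 z 0.0538
  x -0.170 y -0.0237..0.0225 z 0.0528
  x -0.150 y -0.0242..0.0231 z 0.0529
  x -0.130 y -0.0232..0.0233 z 0.0530
top 255 x -0.1911 -0.1054 z 0.0556
  x -0.190 y -0.0214..0.0204 z 0.0561
  x -0.170 y -0.0232..0.0226 z 0.0554
  x -0.150 y -0.0234..0.0222 z 0.0562
  x -0.130 y -0.0237..0.0232 z 0.0555
```

View pics/mouth.png

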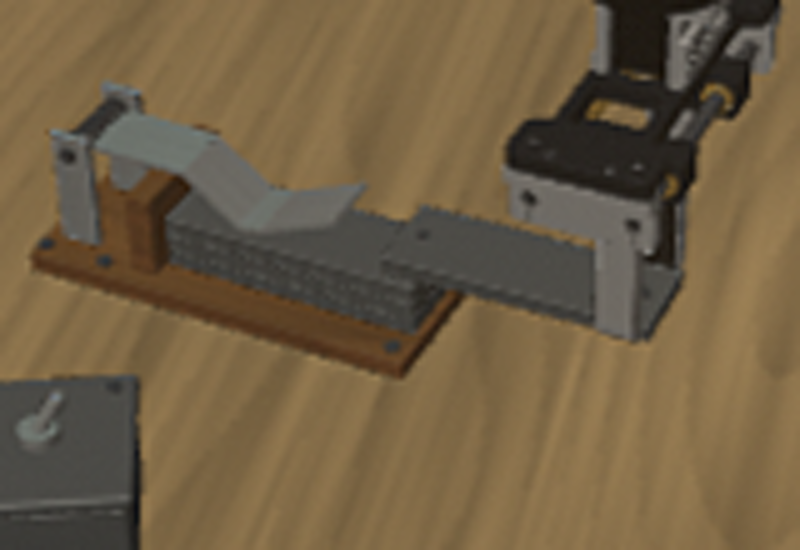

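The plate now lies over the pile's front edge, aligned to within 1 mm and about 2.5 mm above it. I'll lower it 1 mm and slide it in.

Request:
{"op": "jog_arm", "data": {"targets": [[4.0,[0,0.1,-1],0],[4.0,[0,0.1,-2],0],[4.0,[0,0.1,-3],0],[4.0,[0,0.1,-4],0],[4.0,[0,0.1,-5],0],[4.0,[0,0.1,-5.7],0],[4.0,[0,0.1,-6.4],0],[4.0,[0,0.1,-7],0],[4.0,[0,0.1,-7.5],0],[4.0,[0,0.1,-7.5],0]], "grip_force": 55}}

```text
time_s: 6.0
ee_pos: [0.5244, 0.0893, 0.064]
eef_rot: [-1.572, -0.0, 1.378]
force: [1.0, -0.6, -1.5]
grip_width: 0.0472
```

Request:
{"op": "jog_arm", "data": {"targets": [[4.0,[0,0,-0.7],0],[4.0,[0,0,-1.4],0],[4.0,[0,0,-2.1],0],[4.0,[0,0,-2.8],0],[4.0,[0,0,-3.3],0],[4.0,[0,0,-3.8],0],[4.0,[0,0,-4.0],0],[4.0,[0,0,-4.0],0]]}}

```text
time_s: 6.8
ee_pos: [0.5635, 0.0817, 0.064]
eef_rot: [-1.572, -0.0, 1.378]
force: [0.6, -0.5, -3.5]
grip_width: 0.047
```

Run:
```python
from h import *
b=snap('side');t=snap('top')
o=ctrl.get_obs();print(o['ee_pos'],o['force'],o['moment'],o['grip_width'],toH(o['ee_pos']))
report(.046,.058,-.18,-.02);report(.062,.085,-.11,-.03)
save(cv2.resize(b['img'][170:280,170:330],(800,550),interpolation=cv2.INTER_CUBIC),'in')
```

```text
[0.56345795 0.08172215 0.06416543] [ 2.07875725 -0.96844295 -3.57571961] [-0.05752115 -0.18583591 -0.08222165] 0.04724861641272623 [-0.13408965 -0.00386861  0.06416543]
side 474 x -0.1483 -0.0230 z 0.0518
  x -0.150 y -0.0365..0.0309 z 0.0515
  x -0.130 y -0.0290..0.0339 z 0.0526
  x -0.110 y -0.0076..0.0229 z 0.0515
  x -0.090 y -0.0234..0.0222 z 0.0512
  x -0.070 y -0.0119..0.0233 z 0.0510
  x -0.050 y -0.0204..0.0223 z 0.0542
  x -0.030 y -0.0169..0.0225 z 0.0518
top 46 x -0.0483 -0.0212 z 0.0552
  x -0.030 y -0.0242..0.0220 z 0.0551
side 63 x -0.0959 -0.0304 z 0.07
  x -0.080 y -0.0104..0.0185 z 0.0702
top 19
```

View pics/in.png

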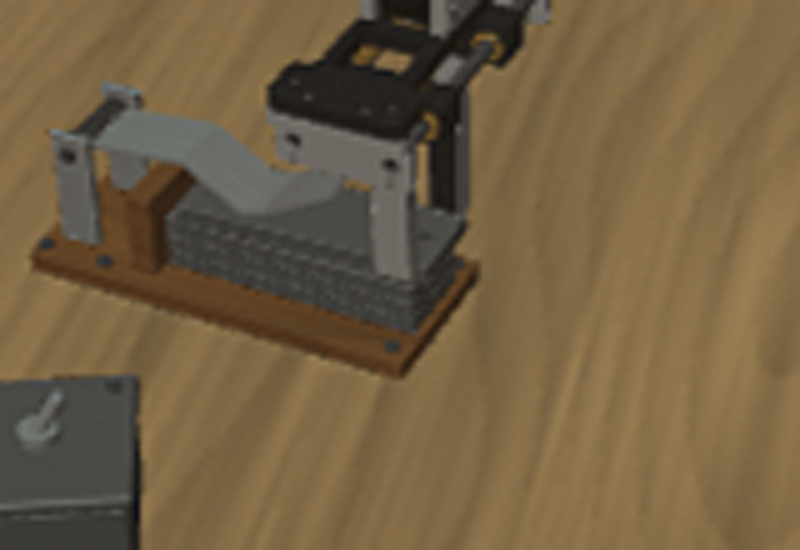

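The plate is under the raised arm, with its rear end about 8 mm short of flush with the pile, so its far end is about 9 mm off the stop. I'll slide it another 5 mm and lower it 1 mm.

Request:
{"op": "jog_arm", "data": {"targets": [[4.0,[0,0.05,-0.2],0],[4.0,[0,0.1,-0.4],0],[4.0,[0,0.1,-0.5],0],[4.0,[0,0.1,-0.5],0],[4.0,[0,0.1,-0.5],0]]}}

```text
time_s: 7.4
ee_pos: [0.5679, 0.0809, 0.063]
eef_rot: [-1.571, -0.0, 1.378]
force: [-1.8, 0.0, -2.7]
grip_width: 0.0472
```

Request:
{"op": "jog_arm", "data": {"targets": [[4.0,[0,0,-0.2],0],[4.0,[0,0,-0.2],0],[4.0,[0,0,-0.2],0]]}}

```text
time_s: 7.7
ee_pos: [0.5701, 0.0804, 0.063]
eef_rot: [-1.571, -0.0, 1.378]
force: [-1.6, 0.6, -2.7]
grip_width: 0.0473
```

Request:
{"op": "jog_arm", "data": {"targets": [[7.5,[0,0,0],0],[7.5,[0,0,0],0],[7.5,[0,0,0],0],[7.5,[0,0,0],0],[7.5,[0,0,0],0],[7.5,[0,-1,0],0],[7.5,[0,-3,0],0],[7.5,[0,-7,0],0],[7.5,[0,-10,0],0],[7.5,[0,-10,0],0]]}}

```text
time_s: 8.7
ee_pos: [0.5715, 0.0806, 0.1681]
eef_rot: [-1.578, -0.002, 1.378]
force: [0.1, 0.4, -0.7]
grip_width: 0.0749
```

Request:
{"op": "jog_arm", "data": {"targets": [[7.5,[0,0,5],0],[7.5,[0,0,10],0],[7.5,[0,-2,14],0],[7.5,[0,-2,16],0],[7.5,[0,-2,16],0],[7.5,[0,-2,16],0]]}}

```text
time_s: 9.3
ee_pos: [0.4132, 0.1111, 0.1831]
eef_rot: [-1.571, -0.0, 1.378]
force: [0.6, 0.2, 0.1]
grip_width: 0.0748
```

Run:
```python
from h import *
b=snap('side');t=snap('top')
o=ctrl.get_obs();print(o['ee_pos'],o['force'])
report(.047,.058,-.16,-.02)
c=lambda d,r,s:cv2.resize(d['img'][r],s,interpolation=cv2.INTER_CUBIC)
save(np.hstack([c(b,np.s_[175:255,165:275],(550,400)),c(t,np.s_[120:210,262:317],(245,400))]),'final')
```

```text
[0.41353911 0.11090505 0.18266881] [ 0.3670741  -0.16990944  1.24320077]
side 509 x -0.1416 -0.0237 z 0.0504
  x -0.130 y -0.0252..0.0213 z 0.0503
  x -0.110 y -0.0256..0.0224 z 0.0500
  x -0.090 y -0.0242..0.0224 z 0.0502
  x -0.070 y -0.0122..0.0215 z 0.0500
  x -0.050 y -0.0175..0.0223 z 0.0539
  x -0.030 y -0.0152..0.0229 z 0.0529
top 355 x -0.1399 -0.0239 z 0.0537
  x -0.130 y -0.0236..0.0215 z 0.0529
  x -0.110 y -0.0230..0.0212 z 0.0534
  x -0.090 y -0.0240..0.0220 z 0.0534
  x -0.070 y -0.0246..0.0223 z 0.0549
  x -0.050 y -0.0239..0.0227 z 0.0547
  x -0.030 y -0.0241..0.0221 z 0.0542
```

View pics/final.png

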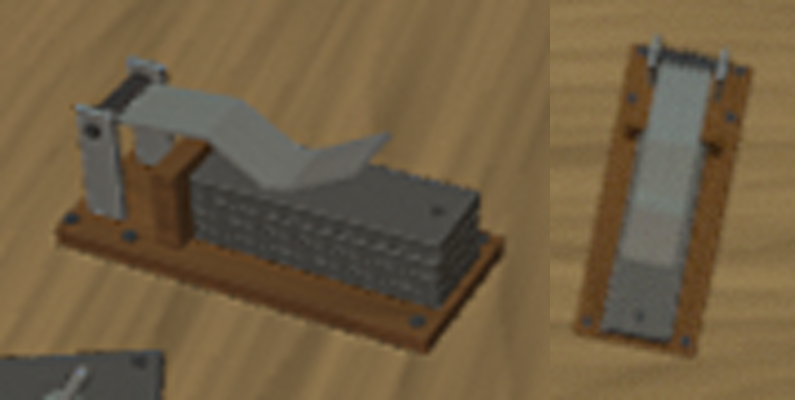

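The plate lies flush on the pile. Its rear end is at holder x≈-0.141, its y centre is about -1 mm, and its top reads 10 mm above where the pile top was. The arm is resting on it and the robot is clear, so I'm handing in.

```bash
python3 -c "
from h import *
print(ctrl.hand_in())"
```

```text
the job is handed in; nothing more can be done
None
```

I slid the loose grey plate under the steel arm of the smaller holder, on top of the pile, let go, backed the robot clear and handed in at about 9.4 s. The hand-in reports no verdict.

Last checks, from the camera depth and final picture:
- **Position along the holder:** the plate's rear end is at about x = -0.141 m. That puts its far end about 1 mm off the back stop and its centre at about -0.071 m.
- **Centring and direction:** it is about 1 mm off the centre line, in line with the pile and flush with it.
- **Height:** its top is about 10 mm above the old pile top, so it lies flat. The two cameras disagree by about 3 mm in absolute height (50 and 53.5 mm), and they showed the same offset before.
- **Arm:** it is visibly raised and resting on the plate; I could not measure the pressing force directly.
- **Pile and other objects:** the pile looks undisturbed in the picture. I did not re-measure the saucer, switch box or hex set, but the robot stayed clear of them.

No check failed.

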